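# Turn the slide carrier face up with the lifter and square it on the light panel

## Robot

A 6-joint arm with a two-finger parallel gripper is mounted at the origin on the work surface. World frame = base frame: x ahead of the robot, y to its left, z up, the work surface at z = 0. Lengths are in m, angles in rad, forces in N, time in s.
With the tool pointing down it reaches from about 0.35 to 0.975 m from the base axis. Payload 4.9 kg.
Tool frame: the origin (TCP) lies on the centre line of the jaws, within the pads' length; the fingertips stand 25 mm ahead of it and the grasp point (between the pads) lies 6 mm ahead of it; z points along the fingers, y is the line along which they close (so a half turn about z gives the same grasp; the last joint's range is limited). The gripper opens to 85 mm and grips with 20 to 120 N. Pads are 22 mm wide; open, the fingers measure 114 mm over their backs; the gripper's body (76 mm by 85 mm) begins 54 mm behind the grasp point. The pads swing forward as they close: fully open they stand 13 mm farther back than shut.
Start: joints at [-1.259, 0.053, 1.613, -0, 1.476, -0.119], TCP at [0.261, -0.568, 0.228] pointing down, gripper open.
Joint ranges: [-3.01, 3.01], [-1.01, 2.22], [0.06, 2.58], [-1.02, 4.17], [0.09, 2.62], [-3.14, 3.14]. Speed limits (rad/s): [2.57, 2.57, 3.14, 3.14, 3.14, 3.14].

## Interface

Orientations are given as a unit quaternion [w, x, y, z].
In Python, from plant import state, grab_frame, get_calibration, job gives the robot as it stands. The module is installed in compiled form; this text tells all that it offers.
- The arm moves only by the tool move_arm, never from a script. Its argument "targets" is a list that holds one entry, the list of rows, each a list of 5 numbers: the opening in per cent of the stroke, from 0 (shut) to 100 (fully open), then the shift along the tool's x, y, z as a fraction of full scale, then the turn about the tool's z as a fraction of full scale. A call has 1 to 5 rows; each row shifts and turns the commanded pose from where the row before left it, along the tool's axes as they then stand; what a row does not reach is not made up. Full scale, the value 1, is 0.6 m for a shift and 6 degrees for a turn. A row lasts 1/12 s, in which the tool goes at most 41.7 mm and 7.16 degrees, less where a joint would pass 70% of its speed; a pose out of reach is approached as far as the arm can. A call with a number of a shift or a turn outside -1 to 1 is refused whole. A call with a gripper value outside its range is refused whole. The fingers move at their own pace and stop on an object; the grip force is fixed at half the most. Time passes only in rows, so rows that do not move let the fingers close. It gives the time, the measured TCP pose, the force, the opening and the grip force at its end, in the units of the state.
- state(): the state, without advancing time (a new reading comes with each control period).
- grab_frame(name): name is "scene" or "top"; returns the picture (420x560x3 uint8, red, green, blue); there is no depth.
- get_calibration(name): a dict with "vertical_fov" (degrees; the focal length in pixels is half the picture's height over the tangent of half this angle, whatever the lens; pixels are square), "cx", "cy" (the principal point, pixels), "dist_coeffs" ([k1, k2, p1, p2, k3] as OpenCV has them; the pictures are not rectified), "R" (3x3) and "t" (3): a world point X has camera coordinates R X + t. Camera axes: x right, y down, z forward; pixel columns grow to the right and rows downward; lengths in m; the calibration is good to about 2 mm. A picture is of the moment at which its call begins. get_calibration takes no time and is no camera call.
- job.job_done(): hands the job in; it is judged then, once.
The state is a dict: "time": time; "joint_pos": joint angles; "joint_vel": joint speeds; "joint_efforts": joint torques, N m; "tool_pos": TCP position; "tool_rot": TCP orientation; "contact_force": force on the tool from outside, world axes, zero at the start; "ft_torque": the same for the moment, N m; "gripper_width": opening from 0.0 (shut) to 1.0 (fully open); "grasp_force": force on a finger pad.
Only numpy, scipy, OpenCV 4.12 (cv2) and the standard library are available. Lean on these libraries where they do the work, as an engineer would, in place of code of your own. Each camera call takes 0.05 s, during which the arm holds its last target. There are 200 camera calls.

## Task

Draw the orange-handled lifter straight up out of its light clear stand, so that the stand stays upright where it is, slide the lifter's blade under the yellow lip of the blue slide carrier lying face down on the light panel, and tip the carrier over so that its slides face up. Then use the lifter to push the carrier flush against the panel's black stop bar, staying on the panel, and leave the lifter standing on its foot in the steel tray. Never touch the carrier with the gripper, and leave all other things where they are.

Things in the scene. Friction and masses are not known exactly. Their poses are not given: they have to be found in the camera images.
- lifter_handle (a point): Best grip point on the lifter's handle axis, 98 mm above its sole. Lifter (60 g): orange square handle 14 x 14 mm, top 124 mm above the sole, at right angles to a thin flat steel foot (the blade). x points along the blade to its tip, y across it, z up the handle. It stands by itself on its foot; at the start its foot rests on the floor of the stand.
- lifter_tip (a point): Middle of the blade's front edge, on its underside (the sole), 42 mm ahead (+x) of the handle axis; axes as for lifter_handle. The blade is 56 long x 30 wide x 2.5 mm thick.
- lifter_foot (a point): Middle of the sole, 14 mm ahead (+x) of the handle axis (the heel ends 14 mm behind that axis); axes as for lifter_handle.
- stand: Light (60 g) loose clear open-topped tub on a green base that holds the lifter; outside 68 x 44 mm (base plate 74 x 50), 50 mm high, walls 3 mm, inner floor 4 mm above the table. Origin at the centre of its underside, z up, long side along x. The lifter's blade lies along its x inside it.
- carrier_mid (a point): Centre (half-way up) of the slab of the slide carrier (about 80 g), 56 (x) x 84 (y) x 11 mm thick; a lip runs along its -x long edge. x points from the lip to the opposite edge, away from the robot at the start. z points up at the start (back with grey patch up, two glass slides down) and must point down at the end, the carrier lying flat on its back.
- carrier_lip (a point): Middle of the lip's outer edge, on its underside: 42 mm from the slab's centre along -x. The lip is yellow, 14 mm wide, 84 mm long, 4 mm thick, level with the carrier's back: face down there is a 7 mm high gap below it, on the robot's side. Turned over, it lies on the panel and points to the stop bar. Axes as carrier_mid.
- panel: Fixed light panel: grey slab with white top, 200 (x) x 180 (y) x 8 mm high; origin at the centre of its underside, z up, x away from the robot to the stop. Black stop bar along its far (+x) edge, 8 mm thick, 180 mm long, rising 12 mm above the top. With the turned carrier flush against the bar, carrier_mid is at x = 50 mm in the panel's frame.
- stop (a point): Middle of the stop bar's inner face, at the level of the panel's top; 92 mm along +x from the panel's centre and 8 mm above the table; axes as the panel. The panel has ordinary friction (about as a desk): a carrier lifted by its lip turns about its far bottom edge, which hardly slips, and falls over by itself once past upright.
- tray: Fixed shallow steel tray, 140 (x) x 110 (y) x 14 mm high outside, walls and floor 4 mm thick; origin at the centre of its underside, so the inner floor is 4 mm above it.
- stain: Amber glass bottle with black cap, 52 diameter x 110 mm tall; a bystander. Origin at the centre of its underside.
- slidebox: Green flat slide box with white paper label, 90 x 170 x 26 mm high; a bystander. Origin at the centre of its underside.
- coverslips: Small clear box with yellow content, 45 x 60 x 16 mm high; a bystander. Origin at the centre of its underside.
- jar: Square glass staining jar with white cap, 64 x 64 x 93 mm high; a bystander. Origin at the centre of its underside.
- marker: Black and red square-bodied marker pen lying flat, 120 x 13 x 13 mm; a bystander. Origin at the centre of its underside.
There are look-alikes about, which are no part of the job. Several things look just like the part that bears lifter_handle: the one meant starts farthest from the robot's base.

How it is judged:
By the outcome, as a careful person would: the job done as asked, in the order asked, and still so for the second after the job is handed in, with the robot touching nothing.
It also fails if it takes over 62 s, if anything falls off the work surface, if the arm or the gripper's body presses on something with over 40 N, if the wrist force passes 120 N, or if a joint passes its speed limit or range.

## Working session

There is one attempt and no reset: what is moved stays moved. The work goes in short steps, Python scripts to look and compute and a tool call to move; the robot and the scene stay as the last step left them, time stands still between calls to the robot, and variables do not carry over. Pictures are saved under pics/ and viewed, at most 10 in all, crops included, and the job is handed in when it is done.

Besides the shell and the picture viewer there is one more tool, called after ">>>" as a command line: name --argument value ..., lists and objects as JSON in quotes. move_arm: Moves the arm, as the interface text tells. Shift numbers are shares of 0.6 m and turn numbers shares of 6 degrees, none past 1 either way. Its arguments: {"type":"object","properties":{"targets":{"type":"array"}},"required":["targets"]}

```bash
mkdir -p pics
python3 - <<'E'
from plant import state,grab_frame,get_calibration
import cv2
for n in("scene","top"):
    f=grab_frame(n); cv2.imwrite(f"pics/{n}0.png",f[:,:,::-1]); print(get_calibration(n))
s=state();print(s)
E
```

```text
{'vertical_fov': 42.85905727737077, 'cx': 278.3711237793038, 'cy': 203.64561885536799, 'dist_coeffs': array([-0.1380343,  0.       ,  0.       ,  0.       ,  0.       ]), 'R': array([[ 0.87672325,  0.48057572, -0.02008263],
       [ 0.27950346, -0.542994  , -0.79185563],
       [-0.39145134,  0.68862508, -0.61037804]]), 't': array([-0.492718  , -0.08016654,  1.8431855 ])}
{'vertical_fov': 52.5845280766141, 'cx': 280.87595168547665, 'cy': 207.710948965418, 'dist_coeffs': array([-0.05140624,  0.        ,  0.        ,  0.        ,  0.        ]), 'R': array([[-0.01130555, -0.99991841,  0.00594666],
       [-0.98703098,  0.01020708, -0.16020503],
       [ 0.16013126, -0.00768075, -0.98706585]]), 't': array([0.00325236, 0.56984744, 1.08905847])}
{'time': 0.1, 'joint_pos': array([-1.25900070e+00,  5.33150096e-02,  1.61417116e+00, -1.16595971e-05,
        1.47602353e+00, -1.19027823e-01]), 'joint_vel': array([ 8.78319970e-06, -2.98295235e-03, -1.50914272e-03,  9.76823920e-05,
        2.41529322e-03, -1.18617922e-03]), 'joint_efforts': array([ 6.11625292e-04, -3.94907463e+01, -3.71363032e+01, -1.05640179e-04,
        3.93429204e-03,  6.22088301e-07]), 'tool_pos': array([ 0.26081347, -0.56733864,  0.22696235]), 'tool_rot': array([-9.53518655e-04,  9.76887903e-01,  2.13750103e-01, -9.80196677e-05]), 'contact_force': array([ 0.68600221, -0.58612727,  0.34635785]), 'ft_torque': array([0.01173501, 0.03115019, 0.01778642]), 'grasp_force': 0.0, 'gripper_width': 0.998522519750601}
```

View pics/scene0.png

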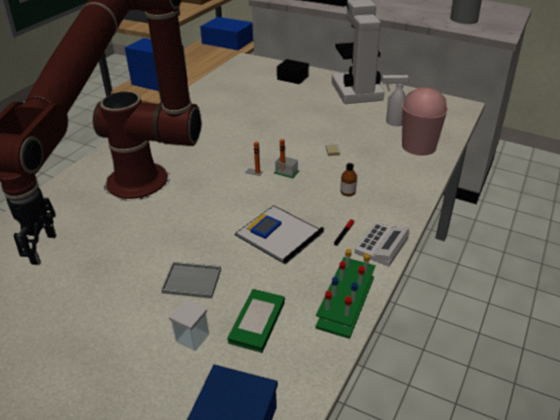

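View pics/top0.png

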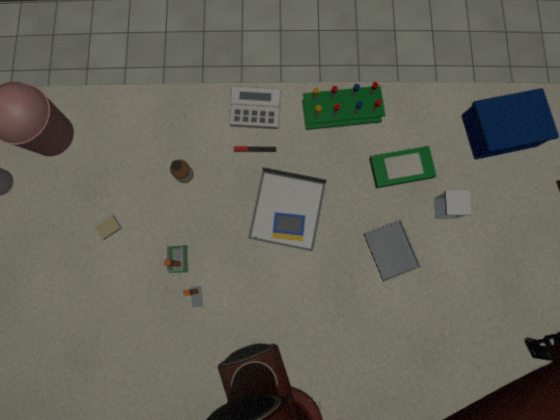

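The scene view shows the stand with a lifter at (285,165), a decoy lifter at (257,160), the panel at (280,233) with the carrier at (266,226), and the tray at (192,280). In the top view the target lifter and stand are at (175,260), the decoy is at (193,293), the panel is at (287,210) and the tray is at (391,250).

```bash
cat > h.py <<'E'
import numpy as np, cv2
from plant import state,grab_frame,get_calibration
class Cam:
    def __init__(s,n):
        c=get_calibration(n); s.n=n; s.R=np.array(c['R']); s.t=np.array(c['t']); f=210/np.tan(np.radians(c['vertical_fov'])/2)
        s.K=np.array([[f,0,c['cx']],[0,f,c['cy']],[0,0,1]]); s.d=np.array(c['dist_coeffs']); s.C=-s.R.T@s.t
    def ray(s,p):
        u=cv2.undistortPoints(np.array(p,float).reshape(-1,1,2),s.K,s.d)[:,0]
        return np.c_[u,np.ones(len(u))]@s.R
    def plane(s,p,z):
        r=s.ray(p); return s.C+r*((z-s.C[2])/r[:,2])[:,None]
    def px(s,X): return cv2.projectPoints(np.array(X,float).reshape(-1,1,3),cv2.Rodrigues(s.R)[0],s.t,s.K,s.d)[0][:,0]
    def grab(s): return grab_frame(s.n)
def comps(m,amin=8):
    n,l,st,c=cv2.connectedComponentsWithStats(m.astype(np.uint8))
    return [(st[i].tolist(),c[i].round(1).tolist(),l==i) for i in range(1,n) if st[i][4]>=amin]
def tri(a,pa,b,pb):
    A=a.ray([pa])[0];B=b.ray([pb])[0];A/=np.linalg.norm(A);B/=np.linalg.norm(B)
    s=np.linalg.lstsq(np.c_[A,-B],b.C-a.C,rcond=None)[0]
    return (a.C+A*s[0]+b.C+B*s[1])/2, np.linalg.norm(a.C+A*s[0]-b.C-B*s[1])
def hsv(f): return [x.astype(int) for x in cv2.split(cv2.cvtColor(f,cv2.COLOR_RGB2HSV))]
np.set_printoptions(precision=4,suppress=True)
E
python3 - <<'E'
from h import *
T,S=Cam('top'),Cam('scene')
print(T.C,S.C)
t=cv2.imread('pics/top0.png')[:,:,::-1].copy(); s=cv2.imread('pics/scene0.png')[:,:,::-1].copy()
for n,f,C in(('top',t,T),('scene',s,S)):
    H,Sa,V=hsv(f)
    for nm,m,z in(('orange',(H>3)&(H<14)&(Sa>140)&(V>70),.066),('blue',(H>100)&(H<125)&(Sa>120)&(V>50),.019),('yellow',(H>17)&(H<30)&(Sa>130)&(V>90),.019),('green',(H>55)&(H<90)&(Sa>60),.003)):
        for st,c,mm in comps(m):
            if st[4]>1500: continue
            cn=max(cv2.findContours(mm.astype(np.uint8),0,1)[0],key=len); r=cv2.minAreaRect(cn)
            b=C.plane(cv2.boxPoints(r),z)
            print(n,nm,st,c,np.array(r[1]).round(1),'mid',C.plane([c],z)[0,:2], 'corners',b[:,:2].tolist() if nm in('blue','yellow','green') and 10<st[0] and n=='top' and 150<c[0]<320 else '')
a=cv2.resize(t[195:310,150:330],None,fx=4.4,fy=4.4,interpolation=2)
b=cv2.resize(s[130:260,230:330],None,fx=4.6,fy=4.6,interpolation=2)
cv2.imwrite('pics/ct.png',a[:,:,::-1]);cv2.imwrite('pics/cs.png',b[:,:,::-1])
E
```

```text
[0.3881 0.0058 1.1662] [ 1.1759 -1.076   1.0517]
top orange [181, 166, 6, 4, 10] [183.5, 167.6] [2.1 5.7] mid [0.6777 0.2558] corners 
top orange [164, 260, 7, 5, 32] [167.1, 261.9] [4. 6.] mid [0.4282 0.292 ] corners 
top orange [184, 290, 6, 5, 29] [186.6, 292.1] [4. 5.] mid [0.3512 0.24  ] corners 
top blue [354, 84, 6, 5, 21] [356.4, 86.3] [4.2 4.2] mid [ 0.9272 -0.2253] corners 
top blue [357, 102, 5, 5, 21] [359.1, 103.8] [4. 4.] mid [ 0.8735 -0.2307] corners 
top blue [274, 213, 30, 22, 169] [288.8, 223.9] [29.4 18.8] mid [ 0.5294 -0.0242] corners [[0.5095965810439596, 0.019050130200289898], [0.560671423509653, 0.012963937777422996], [0.550894767919554, -0.0665666375061467], [0.49992139667834523, -0.05993351650518218]]
top yellow [313, 88, 6, 5, 24] [315.7, 90.1] [4. 5.] mid [ 0.916  -0.1072] corners [[0.9225354631310496, -0.09959426343433557], [0.9224493307473596, -0.11401443913717874], [0.9101396437616363, -0.11367282970382796], [0.9102278673093038, -0.0992800155077337]]
top yellow [316, 106, 5, 5, 23] [318.0, 107.8] [4. 4.] mid [ 0.862  -0.1123] corners [[0.8674808929177087
[... 1855 characters left out ...]
333, 277, 5, 5, 20] [334.8, 279.2] [4. 4.] mid [ 0.807  -0.1321] corners 
scene blue [352, 283, 6, 4, 20] [354.2, 284.6] [3. 5.] mid [ 0.8608 -0.1268] corners 
scene yellow [247, 214, 19, 16, 68] [256.1, 221.0] [ 3.3 22.1] mid [ 0.4949 -0.0177] corners 
scene yellow [346, 249, 5, 5, 21] [347.9, 251.0] [4. 4.] mid [ 0.7946 -0.0135] corners 
scene yellow [364, 254, 6, 5, 25] [366.3, 255.8] [4. 5.] mid [ 0.8484 -0.0082] corners 
scene green [8, 0, 79, 31, 1290] [38.0, 10.2] [30. 78.] mid [-2.0239  1.2652] corners 
scene green [275, 170, 23, 8, 50] [287.3, 174.1] [ 6.6 22.2] mid [0.4504 0.268 ] corners 
scene green [228, 289, 56, 63, 1358] [255.7, 322.5] [37.2 64.3] mid [ 0.6876 -0.3474] corners
```

View pics/ct.png

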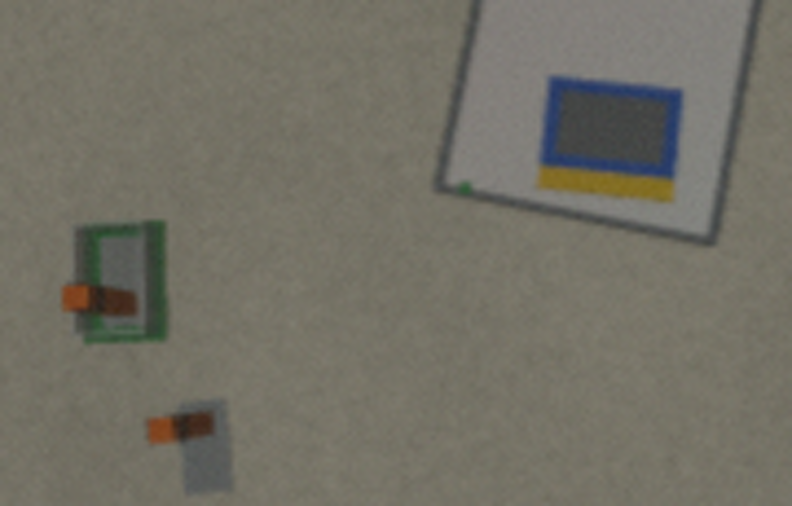

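View pics/cs.png

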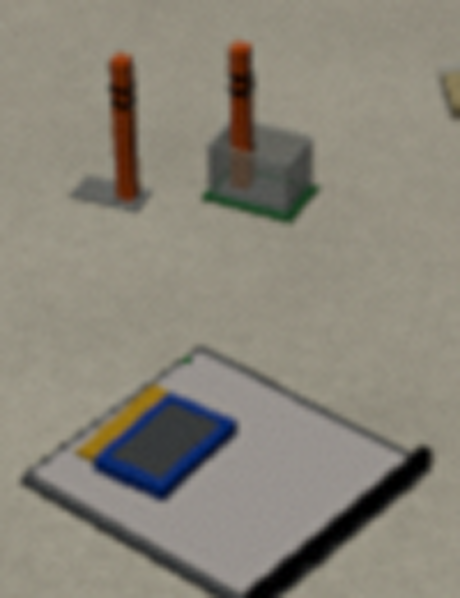

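The top crop shows the target handle's top at about (167.3,262.5) and its foot at about (178,264). The blade points away from the robot, and the green base is roughly axis-aligned. The scene crop confirms which lifter is in the stand, and shows the carrier lip on the robot's side of the panel.

Run:
```python
from h import *
T,S=Cam('top'),Cam('scene')
t=cv2.imread('pics/top0.png')[:,:,::-1].copy(); s=cv2.imread('pics/scene0.png')[:,:,::-1].copy()
def rect(P):
    (c,(w,h),a)=cv2.minAreaRect((P[:,:2]*1000).astype(np.float32)); return np.round(c,1),round(w,1),round(h,1),round(a,2)
# handle
print('top end',T.plane([[167.1,261.9],[167.3,262.5]],.128)[:,:2],'foot',T.plane([[178.4,263.9]],.006)[:,:2],'decoy top',T.plane([[186.6,292.1]],.124)[:,:2])
H,Sa,V=hsv(s)
# scene bright top facet of target handle: top row centre
print('tri', tri(T,[167.3,262.3],S,[281.6,140.5]))
H,Sa,V=hsv(t)
# stand green pixels
m=(H>50)&(H<95)&(Sa>45); m[:, :160]=0;m[:,200:]=0;m[:230]=0;m[285:]=0
ys,xs=np.nonzero(m);print('stand',rect(T.plane(np.c_[xs,ys],.003)))
# panel: white top
for thr in(115,125,135):
  m=(V>thr)&(Sa<40); m[:160]=0;m[260:]=0;m[:,:240]=0;m[:,335:]=0
  c=max(comps(m,200),key=lambda c:c[0][4]);cn=max(cv2.findContours(c[2].astype(np.uint8),0,1)[0],key=cv2.contourArea)
  h=cv2.convexHull(cn)[:,0]
  print('panel white',thr,c[0],rect(T.plane(h,.008)))
m=((H>100)&(H<125)&(Sa>80))|((H>17)&(H<30)&(Sa>90)&(V>60));m[:205]=0;m[250:]=0;m[:,:265]=0;m[:,310:]=0
ys,xs=np.nonzero(m);h=cv2.convexHull(np.c_[xs,ys].astype(np.int32))[:,0];print('carrier+lip',rect(T.plane(h,.019)))
print('tray corners', np.median(V[240:260,380:400]),np.median(Sa[240:260,380:400]),V[230,340:440:8])
m=(np.abs(V-np.median(V[240:260,380:400]))<14)&(H>85)&(H<130)
m[:210]=0;m[290:]=0;m[:,:355]=0;m[:,430:]=0
c=max(comps(m,50),key=lambda c:c[0][4]);ys,xs=np.nonzero(c[2]);print('tray',c[0],rect(T.plane(np.c_[xs,ys],.010)))
```

```text
top end [[0.4259 0.2759]
 [0.4245 0.2753]] foot [[0.4247 0.2766]] decoy top [[0.3531 0.2276]]
tri (array([0.4254, 0.276 , 0.1267]), np.float64(0.0010036986353243965))
stand (array([439. , 278.8]), 73.4, 49.3, 1.58)
panel white 115 [240, 160, 95, 100, 3428] (array([573.3, -20.8]), 264.7, 277.2, 89.46)
panel white 125 [252, 175, 70, 73, 2787] (array([569.4, -19.8]), 161.5, 177.4, 78.06)Traceback (most recent call last):
  File "<stdin>", line 18, in <module>
ValueError: max() iterable argument is empty
```

Run:
```python
from h import *
T=Cam('top')
t=cv2.imread('pics/top0.png')[:,:,::-1].copy()
def rect(P):
    (c,(w,h),a)=cv2.minAreaRect((P[:,:2]*1000).astype(np.float32)); return np.round(c,1),round(w,1),round(h,1),round(a,2)
H,Sa,V=hsv(t); L=t.astype(int)
print('white',L[200,290],L[230,260],'table',L[220,230],'tray',L[250,390],'stop',L[178,300],'edge')
m=((H>100)&(H<125)&(Sa>80))|((H>17)&(H<30)&(Sa>90)&(V>60));m[:205]=0;m[250:]=0;m[:,:265]=0;m[:,310:]=0
ys,xs=np.nonzero(m);h=cv2.convexHull(np.c_[xs,ys].astype(np.int32))[:,0];print('carrier+lip',rect(T.plane(h,.019)))
# black stop
m=(V<60);m[:160]=0;m[195:]=0;m[:,:250]=0;m[:,335:]=0
c=max(comps(m,20),key=lambda c:c[0][4]);ys,xs=np.nonzero(c[2]);print('stop',c[0],rect(T.plane(np.c_[xs,ys],.018)))
# neutral hue: table is yellowish (R-B>0), panel purple-ish
g=cv2.GaussianBlur(t,(3,3),0).astype(int);d=g[:,:,0]-g[:,:,2]
print('d table',d[220,230],'panel',d[200,290],'tray',d[250,390])
for nm,(x0,x1,y0,y1),z in(('panel',(240,335,165,258),.008),('tray',(350,430,210,290),.013)):
    m=np.zeros(d.shape,bool);m[y0:y1,x0:x1]=(d<(d[220,230]+d[200,290])/2)[y0:y1,x0:x1]
    m=cv2.morphologyEx(m.astype(np.uint8),cv2.MORPH_CLOSE,np.ones((3,3)));m=cv2.morphologyEx(m,cv2.MORPH_OPEN,np.ones((5,5)))
    c=max(comps(m,50),key=lambda c:c[0][4]);ys,xs=np.nonzero(c[2]);r=cv2.minAreaRect(np.c_[xs,ys].astype(np.float32));print(nm,c[0],rect(T.plane(np.c_[xs,ys],z)),T.plane(cv2.boxPoints(r),z)[:,:2].tolist())
```

```text
white [132 129 123] [130 129 124] table [117 115 101] tray [86 90 88] stop [52 51 49] edge
carrier+lip (array([523.2, -22.6]), 82.3, 68.8, 83.03)
stop [263, 168, 63, 15, 220] (array([665.4, -40.3]), 176.3, 10.0, 77.85)
d table 16 panel 8 tray -3
panel [248, 168, 78, 83, 4674] (array([574.3, -20.8]), 184.5, 206.9, 77.99) [[0.4921617962190536, 0.09040186287869373], [0.6954792189354452, 0.05003456141799924], [0.655746645220515, -0.13413830725121725], [0.45429343253444615, -0.08886428927450639]]
tray [364, 220, 56, 61, 2191] (array([ 456. , -302.5]), 142.8, 116.2, 20.47) [[0.5024581374180042, -0.22410823557517953], [0.5443995121576584, -0.3343249983219273], [0.4089124465326406, -0.3810167501623505], [0.3687800453138641, -0.2721314421550984]]
```

>>> move_arm --targets '[[[50,0,0,0,1],[50,0,0,0,1],[50,0,0,0,1],[50,0,0,0,1],[50,0,0,0,0.1]]]'

```text
time: 0.52
tool_pos: [0.2609, -0.5675, 0.2274]
tool_rot: [-0.001, 1.0, -0.0, -0.0]
contact_force: [-0.1, -1.1, 0.2]
gripper_width: 0.499
grasp_force: 0.0
```

The panel centre is (0.573,-0.0205) with yaw -12°, and the carrier's mid is (0.530,-0.0235) with yaw -7°. The tray centre is (0.456,-0.3025) with yaw 20°, and the lifter handle is at (0.425,0.2765) with yaw about 0–1.5°. All the measured sizes agree with the given ones.

>>> move_arm --targets '[[[50,0.04,-0.055,0,0],[50,0.04,-0.055,0,0],[50,0.04,-0.055,0,0],[50,0.04,-0.055,0,0],[50,0.04,-0.055,0,0]]]'

```text
time: 0.93
tool_pos: [0.3813, -0.401, 0.2278]
tool_rot: [-0.0, 1.0, 0.002, -0.0]
contact_force: [0.7, -0.9, 0.2]
gripper_width: 0.504
grasp_force: 0.0
```

>>> move_arm --targets '[[[50,0.02,-0.065,0,0],[50,0.02,-0.065,0,0],[50,0.02,-0.065,0,0],[50,0.02,-0.065,0,0],[50,0.02,-0.065,0,0]]]'

```text
time: 1.35
tool_pos: [0.4405, -0.2056, 0.2279]
tool_rot: [-0.0, 1.0, 0.002, 0.0]
contact_force: [0.9, 0.6, -0.3]
gripper_width: 0.498
grasp_force: 0.0
```

>>> move_arm --targets '[[[50,0,-0.068,0,0],[50,0,-0.068,0,0],[50,0,-0.068,0,0],[50,0,-0.068,0,0],[50,0,-0.068,0,0]]]'

```text
time: 1.77
tool_pos: [0.4396, -0.0017, 0.228]
tool_rot: [0.0, 1.0, 0.002, 0.0]
contact_force: [1.1, -0.7, -0.1]
gripper_width: 0.503
grasp_force: 0.0
```

>>> move_arm --targets '[[[50,0,-0.068,0,0],[50,0,-0.068,0,0],[50,0,-0.068,0,0],[50,0,-0.068,0,0],[50,0,-0.068,0,0]]]'

```text
time: 2.18
tool_pos: [0.4392, 0.2025, 0.2281]
tool_rot: [-0.0, 1.0, 0.002, 0.0]
contact_force: [0.3, -0.3, 0.4]
gripper_width: 0.497
grasp_force: 0.0
```

>>> move_arm --targets '[[[50,-0.0133,-0.0633,0,0],[50,-0.0133,-0.0633,0,0],[50,0,0,0,0],[50,0,0,0,0]]]'

```text
time: 2.52
tool_pos: [0.4228, 0.2779, 0.2276]
tool_rot: [0.0, 1.0, 0.004, -0.0]
contact_force: [0.7, 1.2, -0.2]
gripper_width: 0.499
grasp_force: 0.0
```

>>> move_arm --targets '[[[50,0.0037,0.0023,0.04,0],[50,0,0,0.04,0],[50,0,0,0.04,0],[50,0,0,0.04,0],[50,0,0,0.039,0]]]'

```text
time: 2.93
tool_pos: [0.4263, 0.2735, 0.1074]
tool_rot: [0.0, 1.0, 0.001, 0.0]
contact_force: [0.1, 0.0, 0.1]
gripper_width: 0.496
grasp_force: 0.0
```

>>> move_arm --targets '[[[40,0,0,0,0],[35,0,0,0,0],[30,0,0,0,0],[25,0,0,0,0],[22,0,0,0,0]]]'

```text
time: 3.35
tool_pos: [0.4274, 0.2753, 0.1109]
tool_rot: [-0.001, 1.0, 0.001, 0.002]
contact_force: [0.3, 0.1, 0.9]
gripper_width: 0.22
grasp_force: 0.0
```

Run:
```python
from h import *
s=state();print(s['tool_pos'],s['gripper_width'],s['grasp_force'],s['contact_force'])
a=Cam('scene').grab()[90:200,220:340]; a=cv2.resize(a,None,fx=5,fy=5,interpolation=2)
cv2.imwrite('pics/g1.png',a[:,:,::-1])
```

```text
[0.4274 0.2753 0.1109] 0.22024343706515317 0.03787757068721476 [0.2914 0.0662 0.8792]
```

View pics/g1.png

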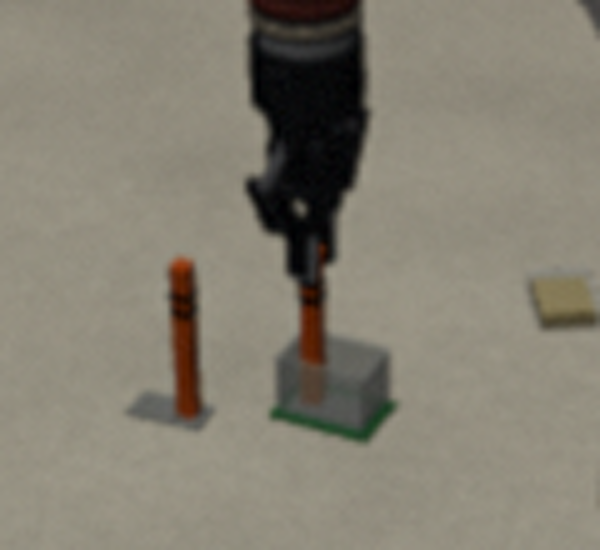

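The handle sits between the fingers and the stand hasn't moved. I'll close the gripper now.

>>> move_arm --targets '[[[18,0,0,0,0],[14,0,0,0,0],[5,0,0,0,0],[0,0,0,0,0],[0,0,0,0,0]]]'

```text
time: 3.82
tool_pos: [0.4268, 0.2756, 0.1101]
tool_rot: [-0.001, 1.0, 0.001, 0.001]
contact_force: [-1.1, 1.9, 5.7]
gripper_width: 0.144
grasp_force: 59.0
```

Run:
```python
from h import *
for i in range(4):
    s=state();print(s['tool_pos'],s['gripper_width'],s['grasp_force'],s['contact_force'],s['ft_torque']); Cam('top').grab()
```

```text
[0.4268 0.2756 0.1101] 0.14412023320519032 58.9913900774809 [-1.1435  1.9433  5.7251] [ 0.2202  0.1146 -0.0145]
[0.4269 0.2756 0.1101] 0.1411522925378296 58.99631086309455 [-0.0961  1.6756  5.9612] [0.1585 0.0898 0.0197]
[0.4268 0.2756 0.1101] 0.14479779776024806 58.999155456913286 [-0.0608  0.6705  5.9755] [ 0.189   0.1114 -0.0501]
[0.4268 0.2756 0.1101] 0.14163832482441768 59.000676973919326 [-0.5238  1.3792  6.4341] [ 0.1878  0.019  -0.0455]
```

>>> move_arm --targets '[[[0,0,0,-0.01,0],[0,0,0,-0.02,0],[0,0,0,-0.03,0],[0,0,0,-0.04,0],[0,0,0,-0.05,0]]]'

```text
time: 4.43
tool_pos: [0.4245, 0.2741, 0.1979]
tool_rot: [0.001, 1.0, 0.001, -0.002]
contact_force: [-0.1, 0.1, -1.0]
gripper_width: 0.145
grasp_force: 58.5
```

Run:
```python
from h import *
f=Cam('scene').grab();g=Cam('top').grab()
a=cv2.resize(f[70:190,230:340],None,fx=4.5,fy=4.5,interpolation=2);b=cv2.resize(g[210:310,140:220],None,fx=5,fy=5.4,interpolation=2)
b=cv2.resize(b,(380,540));a=cv2.resize(a,(400,540))
cv2.imwrite('pics/l1.png',np.hstack([a,b])[:,:,::-1])
s=state();print(s['tool_pos'],s['gripper_width'],s['grasp_force'],s['contact_force'],s['ft_torque'])
H,Sa,V=hsv(g)
m=(H>50)&(H<95)&(Sa>45); m[:, :160]=0;m[:,200:]=0;m[:230]=0;m[285:]=0
ys,xs=np.nonzero(m);print(cv2.minAreaRect((Cam('top').plane(np.c_[xs,ys],.003)[:,:2]*1000).astype(np.float32)))
```

```text
[0.4288 0.2761 0.2052] 0.14041769361642487 58.53191699650779 [0.4922 0.49   0.2398] [0.0432 0.0208 0.0312]
((439.5997619628906, 277.6719970703125), (48.992889404296875, 73.24508666992188), 89.57355499267578)
```

View pics/l1.png

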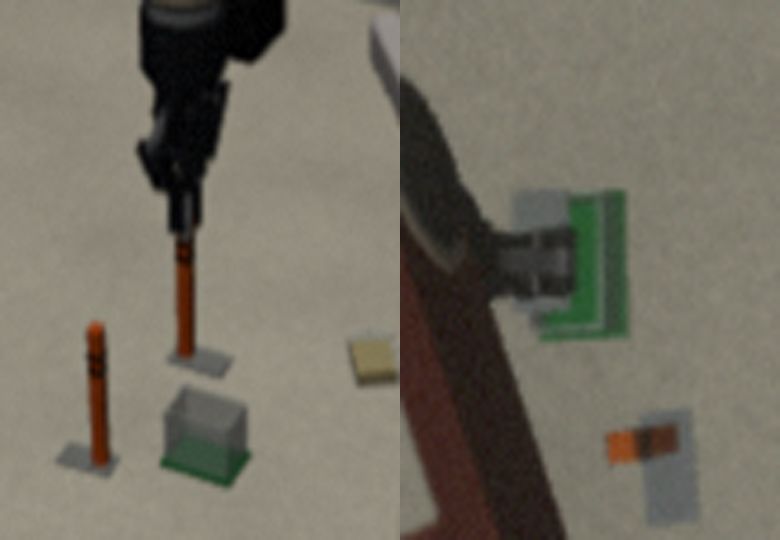

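The lifter is clear of the stand. The stand is upright at (439.6,277.7) and hasn't moved. Next I go to the carrier.

>>> move_arm --targets '[[[0,0,0,0,0.6],[0,0,0,0,0.57],[0,0.0083,0.0593,0,0],[0,0.0083,0.0593,0,0],[0,0.0083,0.0593,0.0125,0]]]'

```text
time: 4.95
tool_pos: [0.4281, 0.1664, 0.1923]
tool_rot: [-0.0, 0.998, -0.059, 0.001]
contact_force: [0.7, -0.4, -1.5]
gripper_width: 0.147
grasp_force: 58.7
```

>>> move_arm --targets '[[[0,0.0083,0.0593,0.0125,0],[0,0.0083,0.0593,0.0125,0],[0,0.0083,0.0593,0.0125,0],[0,0.0083,0.0593,0.0125,0],[0,0.0083,0.0593,0.0125,0]]]'

```text
time: 5.37
tool_pos: [0.4304, -0.014, 0.1532]
tool_rot: [0.0, 0.998, -0.06, -0.0]
contact_force: [0.6, -0.2, -1.1]
gripper_width: 0.144
grasp_force: 58.7
```

>>> move_arm --targets '[[[0,0,0,0,0],[0,0,0,0,0],[0,0,0,0,0]]]'

```text
time: 5.62
tool_pos: [0.4309, -0.0122, 0.1536]
tool_rot: [-0.0, 0.998, -0.061, -0.0]
contact_force: [0.1, 0.2, -0.5]
gripper_width: 0.147
grasp_force: 58.8
```

Run:
```python
from h import *
f=Cam('scene').grab();g=Cam('top').grab()
a=cv2.resize(f[130:260,200:320],(400,433),interpolation=2);b=cv2.resize(g[190:290,235:327],(398,433),interpolation=2)
cv2.imwrite('pics/a1.png',np.hstack([a,b])[:,:,::-1])
for i in range(3):
  s=state();print(s['time'],s['tool_pos'],s['tool_rot'],s['contact_force']);Cam('top').grab()
```

```text
5.7167 [ 0.4313 -0.0114  0.154 ] [-0.0001  0.9982 -0.0596  0.0001] [-0.1908 -0.6442  0.048 ]
5.7667 [ 0.4313 -0.0113  0.154 ] [-0.0001  0.9982 -0.0594  0.0002] [-0.2417 -0.2013 -0.1585]
5.8167 [ 0.4314 -0.0113  0.154 ] [-0.      0.9982 -0.0593  0.0002] [ 0.1565 -0.3982 -1.3402]
```

View pics/a1.png

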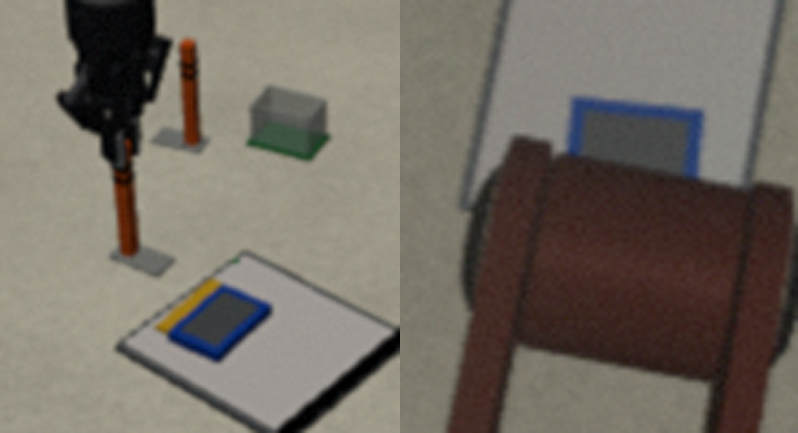

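The scene view shows the blade hovering level ahead of the lip, with tip corners near px (251.9,208.6) and (245.6,211.9). The stand and decoy are undisturbed, and the arm blocks the top view.

Run:
```python
from h import *
S=Cam('scene')
for z in(.048,.050):print(S.plane([[251.9,208.6],[245.6,211.9],[233,207.1]],z)[:,:2].tolist())
# predicted corners (tip +-15 mm, heel)
a=np.radians(-6.8);u=np.array([np.cos(a),np.sin(a)]);v=np.array([-u[1],u[0]]);p=np.array([.4314,-.0113])
P=[np.r_[p+u*.042+v*.015,.05],np.r_[p+u*.042-v*.015,.05],np.r_[p-u*.014-v*.015,.05],np.r_[p-u*.014+v*.015,.05]]
print(S.px(P).round(1).tolist())
f=S.grab();H,Sa,V=hsv(f); L=f.astype(int);d=L[:,:,0]-L[:,:,2]
m=np.zeros(d.shape,bool);m[195:216,225:260]=((cv2.GaussianBlur(f,(3,3),0).astype(int)[:,:,0]-cv2.GaussianBlur(f,(3,3),0).astype(int)[:,:,2])<8)[195:216,225:260]
for st,c,mm in comps(m,20):
    cn=max(cv2.findContours(mm.astype(np.uint8),0,1)[0],key=len);print(st,c,cv2.approxPolyDP(cv2.convexHull(cn),1.5,True)[:,0].tolist())
```

```text
[[0.4724418735912004, -0.0022123529544921805], [0.46379681359455327, -0.02481727589526561], [0.41706818720674643, -0.022415275801294987]]
[[0.47384365607970647, -0.004352097812359457], [0.46521582307371434, -0.026911975976531277], [0.41858031270944185, -0.024514762342479512]]
[[252.7, 208.2], [246.6, 213.3], [232.2, 206.8], [238.4, 201.9]]
[240, 205, 11, 7, 50] [245.0, 207.9] [[250, 207], [247, 211], [240, 209], [243, 205]]
```

The predicted blade corners match the picture to within about 1 px. I'll descend to 2.5 mm above the panel.

>>> move_arm --targets '[[[0,0,0,0.02,0],[0,0,0,0.02,0],[0,0,0,0.0225,0],[0,0,0,0,0],[0,0,0,0,0]]]'

```text
time: 6.33
tool_pos: [0.4299, -0.0121, 0.1143]
tool_rot: [-0.0, 0.998, -0.06, -0.002]
contact_force: [-0.5, -0.2, -0.9]
gripper_width: 0.139
grasp_force: 58.9
```

>>> move_arm --targets '[[[0,0,0,0,0],[0,0,0,0,0]]]'

```text
time: 6.5
tool_pos: [0.4315, -0.0125, 0.1166]
tool_rot: [0.0, 0.998, -0.061, 0.0]
contact_force: [0.2, 0.1, -0.2]
gripper_width: 0.142
grasp_force: 58.9
```

Run:
```python
from h import *
f=Cam('scene').grab()
cv2.imwrite('pics/a2.png',cv2.resize(f[170:260,210:310],(660,594),interpolation=2)[:,:,::-1])
s=state();print(s['time'],s['tool_pos'],s['tool_rot'],s['contact_force'])
```

```text
6.55 [ 0.4316 -0.0125  0.1168] [ 0.0001  0.9982 -0.0605  0.0006] [-0.5075  0.1756 -0.4895]
```

View pics/a2.png

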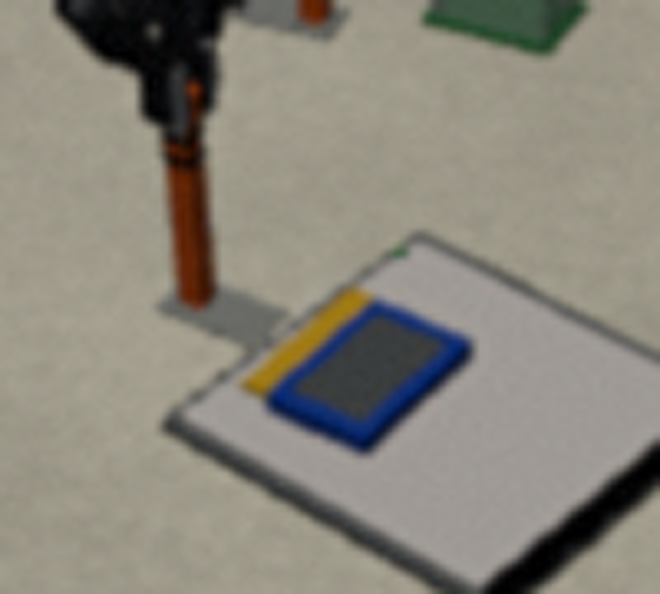

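The blade is level, just over the panel's near edge and in line with the middle of the lip at crop (305,345). I'll slide it under.

>>> move_arm --targets '[[[0,0.01,0,0,0],[0,0.01,0,0,0],[0,0.01,0,0,0],[0,0.01,0,0,0],[0,0,0,0,0]]]'

```text
time: 6.97
tool_pos: [0.4564, -0.0156, 0.1166]
tool_rot: [0.0, 0.998, -0.061, 0.0]
contact_force: [0.9, -0.6, -0.7]
gripper_width: 0.146
grasp_force: 58.9
```

>>> move_arm --targets '[[[0,0,0,0,0],[0,0,0,0,0]]]'

```text
time: 7.13
tool_pos: [0.455, -0.0153, 0.116]
tool_rot: [-0.0, 0.998, -0.06, -0.0]
contact_force: [-0.2, 0.9, -0.7]
gripper_width: 0.138
grasp_force: 58.9
```

Run:
```python
from h import *
f=Cam('scene').grab()
s=state();print(s['time'],s['tool_pos'],s['tool_rot'],s['contact_force'],s['ft_torque'])
H,Sa,V=hsv(f);C=Cam('scene')
for nm,m in(('blue',(H>100)&(H<125)&(Sa>120)&(V>50)),('yellow',(H>17)&(H<30)&(Sa>130)&(V>90))):
    m[:200]=0;m[250:]=0;m[:,:235]=0;m[:,295:]=0
    print(nm,[(st,c,C.plane([c],.019)) for st,c,_ in comps(m,20)])
```

```text
7.1833 [ 0.4548 -0.0153  0.116 ] [-0.0001  0.9982 -0.0605 -0.0003] [-0.3506 -1.0721 -0.9393] [-0.0243 -0.0827  0.0163]
blue [([251, 216, 30, 22, 190], [265.2, 227.6], array([[ 0.535 , -0.0319,  0.019 ]]))]
yellow [([247, 214, 19, 16, 69], [256.1, 221.0], array([[ 0.4949, -0.0177,  0.019 ]]))]
```

The carrier hasn't moved and the tip is about 8 mm under the lip. I'll start the tipping arc.

>>> move_arm --targets '[[[0,0.0034,0,-0.0107,0],[0,0.0034,0,-0.0107,0],[0,0.0032,0,-0.0082,0],[0,0.0032,0,-0.0082,0],[0,0,0,0,0]]]'

```text
time: 7.6
tool_pos: [0.4642, -0.0165, 0.1408]
tool_rot: [0.0, 0.998, -0.06, 0.002]
contact_force: [0.6, -0.2, -1.3]
gripper_width: 0.145
grasp_force: 58.9
```

>>> move_arm --targets '[[[0,0.0046,0,-0.0075,0],[0,0.0046,0,-0.0075,0],[0,0,0,0,0],[0,0,0,0,0]]]'

```text
time: 7.93
tool_pos: [0.4687, -0.017, 0.1483]
tool_rot: [0.0, 0.998, -0.06, 0.0]
contact_force: [0.1, 0.2, -0.2]
gripper_width: 0.14
grasp_force: 58.9
```

Run:
```python
from h import *
f=Cam('scene').grab()
cv2.imwrite('pics/t1.png',cv2.resize(f[170:260,210:310],(660,594),interpolation=2)[:,:,::-1])
s=state();print(s['time'],s['tool_pos'],s['tool_rot'],s['contact_force'])
```

```text
7.9833 [ 0.4684 -0.017   0.1479] [ 0.      0.9982 -0.0605 -0.0001] [-0.3525  0.5613 -0.4039]
```

View pics/t1.png

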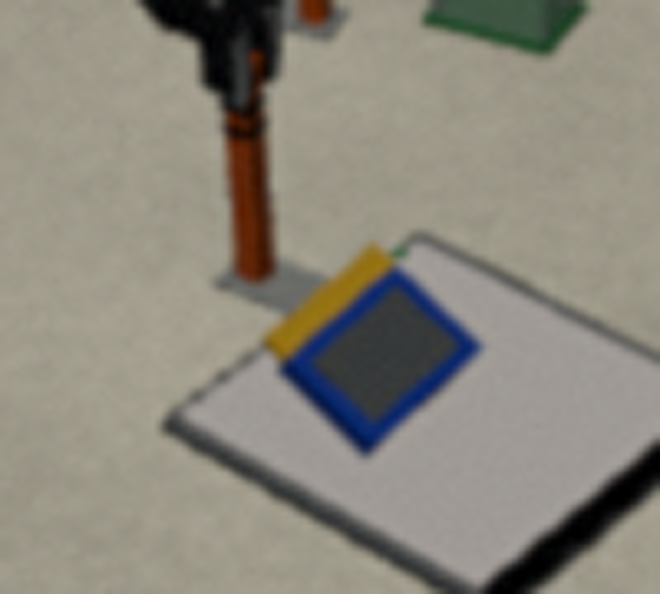

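The carrier rests tilted about 30° on the blade, with its far edge holding at about crop (480,348). I'll continue the arc.

>>> move_arm --targets '[[[0,0.0058,0,-0.0066,0],[0,0.0058,0,-0.0066,0],[0,0.0069,0,-0.0054,0],[0,0.0069,0,-0.0054,0],[0,0,0,0,0]]]'

```text
time: 8.4
tool_pos: [0.4849, -0.0191, 0.1636]
tool_rot: [0.0, 0.998, -0.061, 0.001]
contact_force: [-0.6, -0.5, -0.6]
gripper_width: 0.143
grasp_force: 58.9
```

>>> move_arm --targets '[[[0,0.0078,0,-0.0042,0],[0,0.0078,0,-0.0042,0],[0,0,0,0,0],[0,0,0,0,0]]]'

```text
time: 8.73
tool_pos: [0.4931, -0.02, 0.1675]
tool_rot: [0.0, 0.998, -0.06, 0.0]
contact_force: [-0.1, -0.7, 0.1]
gripper_width: 0.141
grasp_force: 58.9
```

```bash
cat > look.py <<'E'
from h import *
f=Cam('scene').grab()
s=state();print(s['time'],s['tool_pos'],s['tool_rot'],s['contact_force'])
for C,f in((Cam('scene'),f),(Cam('top'),Cam('top').grab())):
  H,Sa,V=hsv(f);sc=C.n=='scene'
  for nm,m in(('blue',(H>100)&(H<125)&(Sa>100)&(V>35)),('yellow',(H>17)&(H<30)&(Sa>110)&(V>60))):
    x0,x1,y0,y1=(235,325,185,260) if sc else (245,330,165,255)
    k=np.zeros(m.shape,bool);k[y0:y1,x0:x1]=m[y0:y1,x0:x1]
    for st,c,mm in comps(k,15):
        cn=np.vstack([q[:,0] for q in cv2.findContours(mm.astype(np.uint8),0,1)[0]])
        print(C.n,nm,st,c,cv2.approxPolyDP(cv2.convexHull(cn),1.5,True)[:,0].tolist())
E
python3 look.py
```

```text
8.7833 [ 0.4928 -0.0199  0.1673] [-0.      0.9982 -0.0605 -0.0002] [0.2612 0.2429 0.3078]
scene blue [258, 210, 25, 29, 193] [269.6, 224.4] [[276, 210], [282, 224], [266, 238], [258, 223]]
scene yellow [257, 205, 19, 18, 102] [265.5, 213.4] [[274, 205], [275, 207], [259, 222], [257, 218]]
```

>>> move_arm --targets '[[[0,0.0083,0,-0.0028,0],[0,0.0083,0,-0.0028,0],[0,0.0087,0,-0.0013,0],[0,0.0087,0,-0.0013,0],[0,0,0,0,0]]]'

```text
time: 9.25
tool_pos: [0.5142, -0.0226, 0.1727]
tool_rot: [0.0, 0.998, -0.061, 0.0]
contact_force: [-0.2, -0.0, 0.3]
gripper_width: 0.144
grasp_force: 59.0
```

```bash
python3 look.py
```

```text
9.3 [ 0.5137 -0.0225  0.1725] [ 0.      0.9982 -0.0605  0.0001] [-0.4075  0.1439 -0.324 ]
scene blue [264, 212, 20, 28, 114] [271.7, 226.9] [[282, 212], [283, 224], [267, 239], [264, 225]]
scene yellow [266, 207, 17, 18, 74] [273.8, 215.0] [[282, 207], [266, 224], [268, 218]]
```

Nearly upright. I'll push on over the top.

>>> move_arm --targets '[[[0,0.0088,0,0,0],[0,0.0088,0,0,0],[0,0,0,0,0],[0,0,0,0,0],[0,0,0,0,0]]]'

```text
time: 9.77
tool_pos: [0.5235, -0.0236, 0.1721]
tool_rot: [-0.0, 0.998, -0.06, -0.0]
contact_force: [0.3, -0.3, -0.6]
gripper_width: 0.145
grasp_force: 59.0
```

```bash
python3 look.py
```

```text
9.8167 [ 0.5234 -0.0236  0.1722] [-0.      0.9982 -0.0605 -0.0001] [ 0.0196 -0.1045 -0.2123]
scene blue [269, 228, 28, 19, 229] [281.3, 237.1] [[296, 233], [283, 246], [269, 239], [280, 228]]
scene yellow [285, 232, 19, 17, 105] [294.0, 239.8] [[303, 233], [288, 248], [285, 248], [299, 232]]
```

The carrier has fallen over, and the yellow lip now points towards the stop. I'll measure where it lies.

```bash
cat > meas.py <<'E'
from h import *
S=Cam('scene');f=S.grab();H,Sa,V=hsv(f)
o=np.array([.573,-.0205]);a=np.radians(-12);U=np.array([[np.cos(a),np.sin(a)],[-np.sin(a),np.cos(a)]])
R=[]
for nm,m,z in(('blue',(H>100)&(H<125)&(Sa>100)&(V>35),.019),('yellow',(H>17)&(H<30)&(Sa>110)&(V>60),.012)):
    k=np.zeros(m.shape,bool);k[205:275,245:335]=m[205:275,245:335]
    c=max(comps(k,15),key=lambda c:c[0][4])
    cn=cv2.findContours(c[2].astype(np.uint8),0,1)[0];h=cv2.convexHull(np.vstack([q[:,0] for q in cn]))
    h=cv2.approxPolyDP(h,1.5,True)[:,0]
    W=S.plane(h,z)[:,:2]; print(nm,h.tolist(),'panel mm',((W-o)@U.T*1000).round(1).tolist())
s=state();print(s['time'],s['tool_pos'],'tip panel',U@(s['tool_pos'][:2]+.042*np.array([.9925,-.12])-o)*1000,'tcp panel',U@(s['tool_pos'][:2]-o)*1000)
cor=np.array([[.092,y] for y in(-.09,.09)])@U+o
print('stop foot px',S.px(np.c_[cor,[.008,.008]]).tolist())
E
python3 meas.py
```

```text
blue [[299, 230], [283, 246], [269, 239], [280, 228]] panel mm [[50.3, 36.4], [59.3, -47.6], [8.1, -50.4], [0.6, 7.6]]
yellow [[303, 233], [288, 248], [285, 248], [299, 232]] panel mm [[63.0, 39.7], [70.9, -39.2], [64.2, -44.7], [50.9, 35.7]]
9.9167 [ 0.5234 -0.0236  0.1722] tip panel [-6.0383 -9.646 ] tcp panel [-47.8603 -13.3829]
stop foot px [[282.158882805714, 261.72487847315693], [321.01163579075643, 229.5377070314314]]
```

>>> move_arm --targets '[[[0,-0.04,0,0,0.4],[0,-0.04,0,0,0.43],[0,-0.04,0,0,0],[0,0,0,0,0],[0,0,0,0,0]]]'

```text
time: 10.33
tool_pos: [0.452, -0.0117, 0.1722]
tool_rot: [0.0, 0.995, -0.104, 0.001]
contact_force: [0.7, 0.1, -0.8]
gripper_width: 0.146
grasp_force: 59.0
```

The turned carrier's mid is at about x=25, y=-6 in the panel frame, so it needs about 25 mm more. I'll shift sideways, go down behind it and push.

>>> move_arm --targets '[[[0,0,-0.0175,0.02,0],[0,0,0,0.025,0],[0,0,0,0.025,0],[0,0,0,0.0235,0],[0,0,0,0,0]]]'

```text
time: 10.75
tool_pos: [0.4548, -0.0009, 0.1139]
tool_rot: [-0.0, 0.995, -0.104, -0.001]
contact_force: [0.0, 1.1, -1.0]
gripper_width: 0.146
grasp_force: 60.5
```

>>> move_arm --targets '[[[0,0,0,0,0],[0,0,0,0,0]]]'

```text
time: 10.92
tool_pos: [0.4551, -0.0013, 0.1157]
tool_rot: [-0.0, 0.995, -0.104, -0.0]
contact_force: [0.8, -0.2, -1.4]
gripper_width: 0.143
grasp_force: 60.5
```

```bash
python3 meas.py; python3 -c "
from plant import state;s=state();print(s['tool_pos'],s['tool_rot'],s['contact_force'])"
```

```text
blue [[296, 233], [283, 246], [269, 239], [280, 228]] panel mm [[52.0, 20.2], [59.3, -47.6], [8.1, -50.4], [0.6, 7.6]]
yellow [[303, 233], [288, 248], [285, 248], [299, 232]] panel mm [[63.0, 39.7], [70.9, -39.2], [64.2, -44.7], [50.9, 35.7]]
10.9667 [ 0.4551 -0.0014  0.1159] tip panel [-77.4648  -2.0961] tcp panel [-119.2868   -5.8331]
stop foot px [[282.158882805714, 261.72487847315693], [321.01163579075643, 229.5377070314314]]
[ 0.45510717 -0.0014045   0.11592451] [-7.42351535e-05  9.94604364e-01 -1.03740693e-01 -1.51102361e-04] [-0.00696874  0.09396566  0.086517  ]
```

>>> move_arm --targets '[[[0,0.02,0,0,0],[0,0.02,0,0,0],[0,0.02,0,0,0],[0,0.02,0,0,0],[0,0.015,0,0,0]]]'

```text
time: 11.38
tool_pos: [0.5117, -0.0136, 0.1164]
tool_rot: [0.0, 0.995, -0.104, 0.0]
contact_force: [-0.0, 0.0, -0.3]
gripper_width: 0.142
grasp_force: 60.5
```

>>> move_arm --targets '[[[0,0.01,0,0,0],[0,0.01,0,0,0],[0,0.01,0,0,0],[0,0.01,0,0,0],[0,0.01,0,0,0]]]'

```text
time: 11.8
tool_pos: [0.54, -0.0196, 0.116]
tool_rot: [-0.0, 0.995, -0.104, -0.0]
contact_force: [-0.5, -0.1, -0.7]
gripper_width: 0.14
grasp_force: 60.5
```

```bash
python3 meas.py; python3 -c "
from plant import state;s=state();print(s['tool_pos'],s['contact_force'])"
```

```text
blue [[297, 235], [284, 247], [270, 239], [283, 228]] panel mm [[60.0, 15.1], [64.3, -49.1], [10.4, -48.6], [7.6, 13.3]]
yellow [[304, 235], [288, 250], [285, 248], [298, 236]] panel mm [[70.9, 34.5], [76.3, -45.7], [64.2, -44.7], [60.0, 19.8]]
11.85 [ 0.541  -0.0199  0.1163] tip panel [10.4347 -2.3371] tcp panel [-31.3872  -6.0741]
stop foot px [[282.158882805714, 261.72487847315693], [321.01163579075643, 229.5377070314314]]
[ 0.54103579 -0.01991557  0.11629859] [ 0.03833648 -0.97723245 -0.13928034]
```

>>> move_arm --targets '[[[0,0.004,0,0,0],[0,0.004,0,0,0],[0,0.004,0,0,0],[0,0.003,0,0,0],[0,0,0,0,0]]]'

```text
time: 12.27
tool_pos: [0.5489, -0.0215, 0.1162]
tool_rot: [0.0, 0.995, -0.104, 0.0]
contact_force: [-0.9, 0.1, -0.7]
gripper_width: 0.141
grasp_force: 60.5
```

>>> move_arm --targets '[[[0,0.0025,0,0,0],[0,0,0,0,0]]]'

```text
time: 12.43
tool_pos: [0.5502, -0.0218, 0.1162]
tool_rot: [0.0, 0.995, -0.104, 0.0]
contact_force: [-0.6, -0.0, -0.7]
gripper_width: 0.142
grasp_force: 60.5
```

>>> move_arm --targets '[[[0,0.0025,0,0,0],[0,0,0,0,0]]]'

```text
time: 12.6
tool_pos: [0.5517, -0.0221, 0.1162]
tool_rot: [0.0, 0.995, -0.104, 0.0]
contact_force: [-0.7, 0.4, -1.2]
gripper_width: 0.137
grasp_force: 60.5
```

```bash
python3 meas.py; python3 -c "
from plant import state;s=state();print(s['tool_pos'],s['contact_force'])"
```

```text
blue [[300, 237], [286, 249], [273, 242], [284, 231]] panel mm [[72.4, 13.8], [74.2, -51.9], [25.8, -52.9], [18.8, 4.7]]
yellow [[308, 237], [293, 250], [288, 251], [302, 237]] panel mm [[85.6, 34.9], [87.4, -36.6], [79.0, -48.9], [71.9, 23.7]]
12.65 [ 0.5516 -0.0221  0.1162] tip panel [21.2696 -2.2663] tcp panel [-20.5524  -6.0032]
stop foot px [[282.158882805714, 261.72487847315693], [321.01163579075643, 229.5377070314314]]
[ 0.5516486  -0.02209892  0.11616856] [ 0.35703495 -0.25045354 -1.5651818 ]
```

>>> move_arm --targets '[[[0,0.0025,0,0,0],[0,0,0,0,0],[0,0,0,0,0]]]'

```text
time: 12.9
tool_pos: [0.5531, -0.0224, 0.1162]
tool_rot: [0.0, 0.995, -0.104, 0.0]
contact_force: [-0.8, -0.3, -1.6]
gripper_width: 0.147
grasp_force: 60.5
```

>>> move_arm --targets '[[[0,0.0025,0,0,0],[0,0,0,0,0],[0,0,0,0,0]]]'

```text
time: 13.15
tool_pos: [0.5546, -0.0227, 0.1162]
tool_rot: [0.0, 0.995, -0.104, 0.0]
contact_force: [0.1, 0.1, -0.5]
gripper_width: 0.148
grasp_force: 60.5
```

```bash
python3 meas.py; python3 -c "
from plant import state;s=state();print(s['tool_pos'],s['contact_force'])"
```

```text
blue [[305, 234], [287, 249], [274, 242], [286, 231]] panel mm [[75.4, 33.5], [76.4, -50.1], [28.0, -51.1], [23.4, 8.4]]
yellow [[308, 237], [290, 252], [288, 250], [305, 236]] panel mm [[85.6, 34.9], [86.1, -48.5], [76.3, -45.7], [76.0, 32.8]]
13.2 [ 0.5546 -0.0227  0.1161] tip panel [24.2492 -2.25  ] tcp panel [-17.5727  -5.9869]
stop foot px [[282.158882805714, 261.72487847315693], [321.01163579075643, 229.5377070314314]]
[ 0.55456653 -0.02270251  0.11614944] [ 0.05090098 -0.40937321 -1.0441775 ]
```

>>> move_arm --targets '[[[0,0.002,0,0,0],[0,0,0,0,0],[0,0,0,0,0]]]'

```text
time: 13.45
tool_pos: [0.5558, -0.023, 0.1162]
tool_rot: [-0.0, 0.995, -0.104, 0.0]
contact_force: [-0.1, 0.4, -0.3]
gripper_width: 0.142
grasp_force: 60.5
```

>>> move_arm --targets '[[[0,0.002,0,0,0],[0,0,0,0,0],[0,0,0,0,0]]]'

```text
time: 13.7
tool_pos: [0.5567, -0.0231, 0.1161]
tool_rot: [-0.0, 0.995, -0.104, -0.0]
contact_force: [-1.3, -0.5, 0.5]
gripper_width: 0.142
grasp_force: 60.5
```

>>> move_arm --targets '[[[0,0.002,0,0,0],[0,0,0,0,0],[0,0,0,0,0]]]'

```text
time: 13.95
tool_pos: [0.5577, -0.0233, 0.116]
tool_rot: [-0.0, 0.995, -0.104, -0.0]
contact_force: [-2.6, 0.6, 0.3]
gripper_width: 0.143
grasp_force: 60.6
```

```bash
python3 meas.py; python3 -c "
from plant import state;s=state();print(s['tool_pos'],s['contact_force'])"
```

```text
blue [[302, 237], [287, 250], [274, 242], [286, 231]] panel mm [[76.9, 17.5], [79.1, -53.3], [28.0, -51.1], [23.4, 8.4]]
yellow [[308, 237], [292, 251], [289, 251], [304, 237]] panel mm [[85.6, 34.9], [87.9, -41.7], [81.2, -47.1], [76.5, 27.5]]
14.0 [ 0.5578 -0.0234  0.116 ] tip panel [27.5127 -2.2273] tcp panel [-14.3093  -5.9642]
stop foot px [[282.158882805714, 261.72487847315693], [321.01163579075643, 229.5377070314314]]
[ 0.55776337 -0.02335884  0.11602615] [-1.39670669  1.58574404 -0.10601691]
```

>>> move_arm --targets '[[[0,0.002,0,0,0],[0,0,0,0,0],[0,0,0,0,0]]]'

```text
time: 14.25
tool_pos: [0.5588, -0.0236, 0.116]
tool_rot: [-0.0, 0.995, -0.104, -0.001]
contact_force: [-3.3, 0.6, 2.1]
gripper_width: 0.143
grasp_force: 60.7
```

>>> move_arm --targets '[[[0,0.002,0,0,0],[0,0,0,0,0],[0,0,0,0,0]]]'

```text
time: 14.5
tool_pos: [0.56, -0.0238, 0.116]
tool_rot: [-0.0, 0.995, -0.104, -0.001]
contact_force: [-3.9, 1.7, 1.0]
gripper_width: 0.145
grasp_force: 60.8
```

```bash
python3 meas.py
python3 - <<'E'
from h import *
s=state();print(s['tool_pos'],s['contact_force'])
f=Cam('scene').grab();cv2.imwrite('pics/p1.png',cv2.resize(f[190:275,240:335],(664,594),interpolation=2)[:,:,::-1])
E
```

```text
blue [[286, 231], [301, 238], [287, 250], [274, 242]] panel mm [[23.4, 8.4], [77.4, 12.2], [79.1, -53.3], [28.0, -51.1]]
yellow [[308, 237], [293, 250], [289, 251], [303, 238]] panel mm [[85.6, 34.9], [87.4, -36.6], [81.2, -47.1], [77.0, 22.1]]
14.55 [ 0.56   -0.0238  0.116 ] tip panel [29.8263 -2.2345] tcp panel [-11.9957  -5.9714]
stop foot px [[282.158882805714, 261.72487847315693], [321.01163579075643, 229.5377070314314]]
[ 0.56   -0.0238  0.116 ] [-4.7049  0.9738  1.5322]
```

View pics/p1.png

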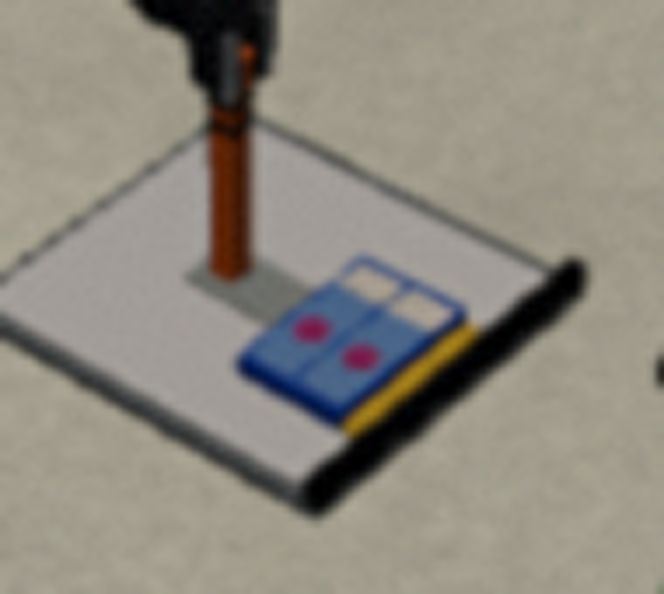

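The picture shows the slides facing up and the yellow lip flush along the black stop bar, crop (345,430)–(480,325). The contact force is about 4 N. I'll back off, lift and go to the tray.

>>> move_arm --targets '[[[0,-0.005,0,0,0],[0,-0.015,0,0,0],[0,-0.02,0,0,0],[0,-0.02,0,0,0],[0,-0.02,0,0,0]]]'

```text
time: 15.02
tool_pos: [0.5138, -0.0143, 0.1167]
tool_rot: [0.0, 0.995, -0.104, 0.002]
contact_force: [0.3, -0.1, 0.1]
gripper_width: 0.14
grasp_force: 60.5
```

>>> move_arm --targets '[[[0,0,0,-0.0247,0],[0,0,0,-0.0247,0],[0,0,0,-0.0247,0],[0,0,0,-0.0247,0],[0,0,0,-0.0247,0]]]'

```text
time: 15.43
tool_pos: [0.5141, -0.0143, 0.1916]
tool_rot: [0.0, 0.995, -0.104, 0.002]
contact_force: [0.3, -0.2, -0.1]
gripper_width: 0.136
grasp_force: 60.5
```

>>> move_arm --targets '[[[0,-0.002,0.0613,0,0],[0,-0.002,0.0613,0,0],[0,-0.002,0.0613,0,0],[0,-0.002,0.0613,0,0],[0,-0.002,0.0613,0,0]]]'

```text
time: 15.85
tool_pos: [0.4696, -0.1947, 0.1911]
tool_rot: [0.001, 0.995, -0.104, 0.002]
contact_force: [0.7, 0.3, -0.3]
gripper_width: 0.143
grasp_force: 60.5
```

>>> move_arm --targets '[[[0,-0.002,0.0613,0,0],[0,-0.002,0.0613,0,0],[0,-0.002,0.0613,0,0],[0,0,0,0,0],[0,0,0,0,0]]]'

```text
time: 16.27
tool_pos: [0.443, -0.302, 0.1908]
tool_rot: [0.001, 0.994, -0.106, 0.001]
contact_force: [0.7, -0.4, -0.7]
gripper_width: 0.143
grasp_force: 60.5
```

```bash
python3 meas.py
python3 - <<'E'
from h import *
s=state();print(s['tool_pos'],s['tool_rot'],s['contact_force'])
S=Cam('scene');f=S.grab();H,Sa,V=hsv(f)
m=(H>3)&(H<14)&(Sa>140)&(V>50);m[:,:140]=0;m[:,250:]=0;m[:170]=0
for st,c,mm in comps(m): print(st,c,[ (r,np.nonzero(mm[r])[0].mean()) for r in range(st[1],st[1]+st[3],4)])
p=s['tool_pos'];print('pred axis px',S.px([[p[0],p[1],p[2]-z] for z in(.106,.06,.03)]).tolist())
E
```

```text
blue [[286, 231], [301, 238], [287, 250], [274, 242]] panel mm [[23.4, 8.4], [77.4, 12.2], [79.1, -53.3], [28.0, -51.1]]
yellow [[308, 237], [293, 250], [289, 251], [303, 238]] panel mm [[85.6, 34.9], [87.4, -36.6], [81.2, -47.1], [77.0, 22.1]]
16.3167 [ 0.4433 -0.3006  0.1906] tip panel [ -26.804  -297.2385] tcp panel [ -68.626  -300.9755]
stop foot px [[282.158882805714, 261.72487847315693], [321.01163579075643, 229.5377070314314]]
[ 0.4433 -0.3006  0.1906] [ 0.0006  0.9945 -0.1046  0.001 ] [ 0.457   0.5736 -0.3416]
[140, 183, 16, 13, 69] [146.7, 189.1] [(183, np.float64(153.0)), (187, np.float64(147.58333333333334)), (191, np.float64(145.28571428571428)), (195, np.float64(140.5))]
[178, 218, 4, 10, 24] [179.5, 221.8] [(218, np.float64(179.0)), (222, np.float64(179.5)), (226, np.float64(180.0))]
[177, 232, 10, 24, 128] [181.6, 244.0] [(232, np.float64(182.0)), (236, np.float64(180.0)), (240, np.float64(181.0)), (244, np.float64(181.5)), (248, np.float64(182.5)), (252, np.float64(183.5))]
pred axis px [[184.0217967538646, 256.43208424325417], [181.7146134609314, 243.50643805437517], [180.1671999320513, 234.78165079407745]]
```

>>> move_arm --targets '[[[0,0,0,0.03,0],[0,0,0,0.03,0],[0,0,0,0.03,0],[0,0,0,0.02,0],[0,0,0,0.01,0]]]'

```text
time: 16.78
tool_pos: [0.4429, -0.298, 0.1161]
tool_rot: [-0.001, 0.995, -0.103, -0.001]
contact_force: [0.7, 0.1, -1.1]
gripper_width: 0.145
grasp_force: 60.5
```

>>> move_arm --targets '[[[0,0,0,0.004,0],[0,0,0,0,0],[0,0,0,0,0]]]'

```text
time: 17.03
tool_pos: [0.4439, -0.3002, 0.1169]
tool_rot: [0.001, 0.995, -0.104, 0.001]
contact_force: [-0.1, -0.7, -0.4]
gripper_width: 0.141
grasp_force: 60.5
```

>>> move_arm --targets '[[[0,0,0,0.003,0],[0,0,0,0,0],[0,0,0,0,0]]]'

```text
time: 17.28
tool_pos: [0.4435, -0.3002, 0.1146]
tool_rot: [0.0, 0.995, -0.104, 0.0]
contact_force: [0.1, -0.9, -1.4]
gripper_width: 0.143
grasp_force: 60.5
```

>>> move_arm --targets '[[[0,0,0,0.003,0],[0,0,0,0,0],[0,0,0,0,0]]]'

```text
time: 17.53
tool_pos: [0.4432, -0.2999, 0.1121]
tool_rot: [-0.0, 0.995, -0.104, -0.0]
contact_force: [-0.6, 0.6, -0.5]
gripper_width: 0.146
grasp_force: 60.5
```

>>> move_arm --targets '[[[0,0,0,0.002,0],[0,0,0,0,0],[0,0,0,0,0]]]'

```text
time: 17.78
tool_pos: [0.4432, -0.2999, 0.1109]
tool_rot: [-0.0, 0.995, -0.104, -0.0]
contact_force: [0.3, -0.3, -1.5]
gripper_width: 0.139
grasp_force: 60.5
```

>>> move_arm --targets '[[[0,0,0,0.002,0],[0,0,0,0,0],[0,0,0,0,0]]]'

```text
time: 18.03
tool_pos: [0.4433, -0.3, 0.1098]
tool_rot: [0.0, 0.995, -0.104, 0.0]
contact_force: [0.7, 0.0, -0.3]
gripper_width: 0.148
grasp_force: 60.6
```

>>> move_arm --targets '[[[0,0,0,0.0015,0],[0,0,0,0,0],[0,0,0,0,0]]]'

```text
time: 18.28
tool_pos: [0.4435, -0.3002, 0.1098]
tool_rot: [0.0, 0.995, -0.104, 0.0]
contact_force: [-1.9, 0.4, 4.8]
gripper_width: 0.141
grasp_force: 61.1
```

>>> move_arm --targets '[[[0,0,0,0.0015,0],[0,0,0,0,0],[0,0,0,0,0]]]'

```text
time: 18.53
tool_pos: [0.4437, -0.3004, 0.1098]
tool_rot: [0.0, 0.995, -0.104, 0.0]
contact_force: [-3.4, 2.4, 9.0]
gripper_width: 0.145
grasp_force: 61.6
```

Run:
```python
from h import *
S=Cam('scene')
for i in range(3): f=S.grab();s=state();print(s['tool_pos'],s['contact_force'],s['ft_torque'])
H,Sa,V=hsv(f);m=(H>3)&(H<14)&(Sa>140)&(V>50);m[:,:160]=0;m[:,230:]=0;m[:220]=0
for st,c,mm in comps(m): print(st,c,[ (r,np.nonzero(mm[r])[0].mean().round(1)) for r in range(st[1],st[1]+st[3],4)])
p=s['tool_pos'];print('pred axis px',S.px([[p[0],p[1],p[2]-z] for z in(.106,.06,.03)]).tolist())
```

```text
[ 0.4437 -0.3004  0.1098] [-2.8503  2.1228  8.0532] [0.3672 0.592  0.0148]
[ 0.4437 -0.3004  0.1098] [-3.4053  2.3694  8.6931] [0.4005 0.5704 0.0485]
[ 0.4437 -0.3004  0.1098] [-3.5462  2.1592  8.6581] [0.4811 0.5722 0.0481]
[182, 242, 4, 8, 22] [183.9, 245.1] [(242, np.float64(183.5)), (246, np.float64(184.0))]
[182, 256, 9, 22, 119] [185.8, 266.5] [(256, np.float64(184.0)), (260, np.float64(184.5)), (264, np.float64(185.5)), (268, np.float64(186.5)), (272, np.float64(186.5)), (276, np.float64(187.5))]
pred axis px [[188.06463950749355, 277.8662119613118], [185.89423205904072, 265.8429835665254], [184.43863751453233, 257.73157320352743]]
```

>>> move_arm --targets '[[[0,0,0,-0.0015,0],[0,0,0,0,0],[15,0,0,0,0],[18,0,0,0,0],[20,0,0,0,0]]]'

```text
time: 19.1
tool_pos: [0.4432, -0.2998, 0.1084]
tool_rot: [-0.0, 0.995, -0.104, 0.0]
contact_force: [0.1, -0.7, -0.1]
gripper_width: 0.2
grasp_force: 0.0
```

>>> move_arm --targets '[[[25,0,0,0,0],[32,0,0,0,0],[40,0,0,0,0],[50,0,0,0,0],[50,0,0,0,0]]]'

```text
time: 19.52
tool_pos: [0.4433, -0.2999, 0.1088]
tool_rot: [-0.0, 0.995, -0.104, -0.0]
contact_force: [0.1, -0.3, 0.4]
gripper_width: 0.502
grasp_force: 0.0
```

```bash
cat > ax.py <<'E'
from h import *
S=Cam('scene');f=S.grab();s=state();print(s['time'],s['tool_pos'],s['tool_rot'],s['contact_force'],s['gripper_width'],s['grasp_force'])
H,Sa,V=hsv(f);m=(H>3)&(H<14)&(Sa>140)&(V>50);m[:,:160]=0;m[:,230:]=0;m[:200]=0
for st,c,mm in comps(m): print(st,c,[ (r,np.nonzero(mm[r])[0].mean().round(1)) for r in range(st[1],st[1]+st[3],4)])
E
python3 ax.py
```

```text
19.5667 [ 0.4432 -0.2999  0.1088] [-0.      0.9946 -0.1038 -0.    ] [-0.4303  0.0903  0.0604] 0.49894602848389685 0.0
[179, 242, 7, 10, 49] [182.2, 246.1] [(242, np.float64(182.0)), (246, np.float64(182.5)), (250, np.float64(182.0))]
[182, 256, 9, 22, 120] [186.0, 266.3] [(256, np.float64(184.0)), (260, np.float64(185.0)), (264, np.float64(185.5)), (268, np.float64(186.5)), (272, np.float64(187.0)), (276, np.float64(187.5))]
```

Released, and the lifter is standing. I'll withdraw straight up and do a final check.

>>> move_arm --targets '[[[50,0,0,-0.015,0],[50,0,0,-0.03,0],[50,0,0,-0.05,0],[50,0,0,-0.06,0],[50,0,0,-0.06,0]]]'

```text
time: 19.98
tool_pos: [0.4428, -0.2995, 0.2394]
tool_rot: [-0.0, 0.995, -0.104, -0.0]
contact_force: [1.1, -0.7, -0.5]
gripper_width: 0.504
grasp_force: 0.0
```

>>> move_arm --targets '[[[50,0,0,0,0],[50,0,0,0,0],[50,0,0,0,0]]]'

```text
time: 20.23
tool_pos: [0.4433, -0.2999, 0.2384]
tool_rot: [0.0, 0.995, -0.104, 0.0]
contact_force: [-1.0, 1.2, 0.5]
gripper_width: 0.494
grasp_force: 0.0
```

```bash
python3 ax.py; python3 meas.py
python3 - <<'E'
from h import *
# compare all else with the first picture: changed regions
g=Cam('scene').grab();f0=cv2.imread('pics/scene0.png')[:,:,::-1].copy()
d=cv2.GaussianBlur(cv2.absdiff(g,f0),(5,5),0).max(2)>25
for st,c,_ in comps(d,25): print(st,c)
T=Cam('top');t=T.grab();H,Sa,V=hsv(t)
k=np.zeros(H.shape,bool);k[160:200,255:330]=((H>17)&(H<30)&(Sa>110)&(V>60))[160:200,255:330]
o=np.array([.573,-.0205]);a=np.radians(-12);U=np.array([[np.cos(a),np.sin(a)],[-np.sin(a),np.cos(a)]])
for st,c,mm in comps(k,10):
    ys,xs=np.nonzero(mm);P=(T.plane(np.c_[xs,ys],.012)[:,:2]-o)@U.T*1000;print('top lip',st,cv2.minAreaRect(P.astype(np.float32)))
k=(V<62);k[:160]=0;k[200:]=0;k[:,:250]=0;k[:,335:]=0
c=max(comps(k,20),key=lambda c:c[0][4]);ys,xs=np.nonzero(c[2]);P=(T.plane(np.c_[xs,ys],.018)[:,:2]-o)@U.T*1000;print('stop',cv2.minAreaRect(P.astype(np.float32)))
E
```

```text
20.2833 [ 0.4428 -0.2996  0.2371] [-0.0005  0.9946 -0.1038 -0.0007] [-0.3731 -0.0591  0.2113] 0.4973246680771025 0.0
[179, 242, 7, 10, 48] [182.2, 246.1] [(242, np.float64(182.0)), (246, np.float64(182.5)), (250, np.float64(182.0))]
[182, 256, 9, 22, 120] [186.0, 266.3] [(256, np.float64(184.0)), (260, np.float64(185.0)), (264, np.float64(185.5)), (268, np.float64(186.5)), (272, np.float64(187.0)), (276, np.float64(187.5))]
blue [[286, 231], [301, 238], [287, 250], [274, 242]] panel mm [[23.4, 8.4], [77.4, 12.2], [79.1, -53.3], [28.0, -51.1]]
yellow [[308, 237], [293, 250], [289, 251], [303, 238]] panel mm [[85.6, 34.9], [87.4, -36.6], [81.2, -47.1], [77.0, 22.1]]
20.3333 [ 0.4426 -0.2994  0.2363] tip panel [ -27.7682 -296.1436] tcp panel [ -69.5901 -299.8806]
stop foot px [[282.158882805714, 261.72487847315693], [321.01163579075643, 229.5377070314314]]
[89, 0, 87, 105, 3979] [131.5, 49.6]
[0, 7, 98, 259, 10940] [42.4, 134.5]
[162, 6, 42, 113, 1016] [184.9, 78.2]
[145, 12, 29, 7, 111] [157.8, 15.2]
[128, 105, 7, 7, 25] [131.1, 107.9]
[146, 109, 57, 107, 3072] [173.4, 163.8]
[141, 112, 11, 6, 39] [146.5, 114.8]
[129, 114, 5, 12, 39] [131.3, 119.6]
[153, 130, 8, 5, 27] [156.3, 131.7]
[97, 135, 13, 9, 73] [103.2, 139.0]
[279, 138, 7, 28, 171] [282.1, 150.9]
[246, 213, 37, 27, 596] [263.9, 225.8]
[273, 227, 36, 26, 528] [290.2, 239.9]
[178, 241, 14, 38, 304] [184.7, 258.7]
top lip [282, 174, 30, 10, 138] ((87.23927307128906, -8.123428344726562), (82.47671508789062, 12.88432502746582), 89.8411865234375)
stop ((94.30653381347656, 0.12493133544921875), (9.021864891052246, 175.7376708984375), 0.05825620889663696)
```

```bash
python3 -c "
from plant import job;print(job.job_done())"
```

```text
the job is handed in; nothing more can be done
None
```

The job is handed in at about 20 s on the robot's clock: the final images show the carrier slides-up and flush against the stop bar, the lifter standing on its foot in the tray, and the stand and everything else unmoved. The judge returned no verdict.

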